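Start the drinking-water test on the houseboat's chart table

TASK

Start the test of the boat's drinking water: lift the test rod with the blue grip out of the wooden stand and push it down into the vial with the blue collar, against the stiff capsule that slides inside the vial, until the rod's flange sits flush on the vial's rim; then let go. Leave the orange rod where it stands.

Things in the scene. Friction and masses are not known exactly. Their poses are not given: they have to be found in the camera images.
- blue_rod: Loose upright rod, 40 g. Blue round grip d 18, z +4 to +49; blue flange d 40, z 0 to +4; below it a black plug d 25 to z -4, tapering to the rod at z -18; thin white rod d 6, tip at z -62. Origin on the axis at the flange's underside, z up (mm). Starts with its flange on a fixed wooden stand, 75 mm above the table.
- orange_rod: The other rod: same shape and origin, orange grip and flange, not to be used. It hangs in the stand's other hole, 110 mm from the blue rod (either rod may be in either hole). The stand is 70 x 200 mm, 75 mm high.
- blue_vial_mouth (a point): Centre of the mouth, at rim height 92 mm, of the fixed clear vial with blue collar (d 42, flush with the rim); bore d 28; black foot d 68. z up. Inside, a capsule's top lies 42 mm below the rim; it slides down 30 mm under about 5 N and stays. The rod's tip meets it with the flange 20 mm above the rim; push on until the flange stops on the rim.
- orange_vial_mouth (a point): Centre of the mouth of the second vial: the same, with an orange collar, not to be used.
Not all that is in view belongs to the job. Of the things like the blue_rod, leave any that is yellow; of the rest the larger one is meant.

How it is judged:
By the outcome, as a careful person would: the job done as asked, in the order asked, and still so for the second after the job is handed in, with the robot touching nothing.
It also fails if it takes over 48 s, if anything falls off the work surface, if the arm or the gripper's body presses on something with over 40 N, if the wrist force passes 120 N, or if a joint passes its speed limit or range.

ROBOT

A 6-joint arm with a two-finger parallel gripper is mounted at the origin on the work surface. World frame = base frame: x ahead of the robot, y to its left, z up, the work surface at z = 0. Lengths are in m, angles in rad, forces in N, time in s.
With the tool pointing down it reaches from about 0.3 to 0.775 m from the base axis. Payload 14.6 kg.
Tool frame: the origin (TCP) lies at the very end of the fingers, on their centre line; the grasp point (between the pads) lies 19 mm behind it; z points along the fingers, y is the line along which they close (so a half turn about z gives the same grasp; the last joint's range is limited). The gripper opens to 94 mm and grips with 3 to 60 N. Pads are 16 mm wide; open, the fingers measure 119 mm over their backs; the gripper's body (75 mm by 177 mm) begins 78 mm behind the grasp point.
Start: joints at [-1.216, 0.3, 1.521, -0, 1.321, -0.067], TCP at [0.225, -0.502, 0.205] pointing down, gripper open.
Joint ranges: [-3.03, 3.03], [-0.79, 2.21], [0.23, 2.52], [-1.04, 4.18], [0, 3.07], [-2.55, 2.55]. Speed limits (rad/s): [2.22, 2.22, 2.57, 3.14, 3.14, 3.14].

INTERFACE

Orientations are given as [roll, pitch, yaw] about the fixed x, y, z axes, in that order (R = Rz(yaw) Ry(pitch) Rx(roll)).
In Python, from station import ctrl gives the robot as it stands.
- The arm moves only by the shell command python3 -m pendant 'ROWS' [OPENING] [FORCE]. ROWS is JSON, a list of rows, each a list of 2 entries, a list of its own where there are three numbers: the shift along the world's x, y, z in cm, then the turn about the world's z in rad. A call has 1 to 20 rows; each row shifts and turns the commanded pose from where the row before left it; what a row does not reach is not made up. A row lasts 1/12 s, in which the tool goes at most 41.7 mm and 7.16 degrees, less where a joint would pass 70% of its speed; a pose out of reach is approached as far as the arm can. A call is refused whole if a number of a shift passes 4.17 or a number of a turn 0.125, either way. A call with a gripper value outside its range is refused whole. OPENING is the opening, from 0 (shut) to 1 (fully open), set as the call begins (- or left out, the last holds). The fingers move at their own pace and stop on an object; FORCE is the grip in N (left out, the last holds). Time passes only in rows, so rows that do not move let the fingers close. It gives the time, the measured TCP pose, the force, the opening and the grip force at its end, in the units of the state.
- ctrl.get_obs(): the state, without advancing time (a new reading comes with each control period).
- ctrl.camera(name): name is "scene" or "top" or "wrist"; returns a dict with "color" (400x640x3 uint8, red, green, blue), "intrinsics" (3x3 intrinsics, pixels), "k1" (the pictures are not rectified: a ray, as slopes to the right and down, at radius r is drawn at 1 + k1 r^2 times it, then the intrinsics apply), "camera_from_world" (4x4, takes a point from world to camera coordinates). Camera axes: x right, y down, z forward; pixel columns grow to the right and rows downward; lengths in m; the calibration is good to about 2 mm. A picture is of the moment at which its call begins. There is no depth.
- ctrl.hand_in(): hands the job in; it is judged then, once.
The state is a dict: "time_s": time; "qpos": joint angles; "joint_vel": joint speeds; "tau": joint torques, N m; "ee_pos": TCP position; "eef_rot": TCP orientation; "force": force on the tool from outside, world axes, zero at the start; "moment": the same for the moment, N m; "grip_width": finger opening in m; "grip_force": force on a finger pad.
Only numpy, scipy, OpenCV 4.12 (cv2) and the standard library are available. Lean on these libraries where they do the work, as an engineer would, in place of code of your own. Each camera call takes 0.05 s, during which the arm holds its last target. There are 200 camera calls.

## Working session

There is one attempt and no reset: what is moved stays moved. The work goes in short steps, Python scripts to look and compute and a shell command to move; the robot and the scene stay as the last step left them, time stands still between calls to the robot, and variables do not carry over. Pictures are saved under pics/ and viewed, at most 10 in all, crops included, and the job is handed in when it is done.

```bash
mkdir -p pics; cat > h.py <<'E'
import numpy as np, cv2
from station import ctrl
def cam(n):
    d=ctrl.camera(n); d["color"]=np.asarray(d["color"]); return d
def save(d,f): cv2.imwrite("pics/"+f,cv2.cvtColor(d["color"],cv2.COLOR_RGB2BGR))
def ray(d,uv):
    K=np.array(d["intrinsics"]);T=np.array(d["camera_from_world"])
    p=cv2.undistortPoints(np.array([[uv]],float),K,np.array([d["k1"],0,0,0,0.]))[0,0]
    # k1 model: drawn = s*(1+k1 r^2)
    R=T[:3,:3]; return -R.T@T[:3,3], R.T@np.array([p[0],p[1],1])
def plane(d,uv,z):
    o,v=ray(d,uv); return o+v*(z-o[2])/v[2]
def tri(rs):
    A=0;b=0
    for o,v in rs:
        v=v/np.linalg.norm(v);P=np.eye(3)-np.outer(v,v);A=A+P;b=b+P@o
    return np.linalg.solve(A,b)
E
python3 - <<'E'
from h import *
for n in("scene","top"):
    d=cam(n);save(d,n+"0.png");np.save(n+".npy",d,allow_pickle=True)
print(ctrl.get_obs())
E
```

```text
{'time_s': 0.1, 'qpos': array([-1.21560844e+00,  3.00442370e-01,  1.52148836e+00, -2.30707697e-05,
        1.32068987e+00, -6.66041190e-02]), 'joint_vel': array([ 0.00092547, -0.00106624, -0.00234024, -0.00190696, -0.00050331,
        0.00051238]), 'tau': array([ 1.46300295e-04, -5.32647407e+01, -3.53288949e+01,  7.08285207e-02,
        2.34139472e-02, -9.25436461e-05]), 'ee_pos': array([ 0.2250804 , -0.50159281,  0.20494131]), 'eef_rot': array([-3.14056549e+00, -4.61177911e-05,  4.21797707e-01]), 'force': array([-0.31455785, -0.9981242 , -0.71869274]), 'moment': array([-0.0003918 ,  0.02490009, -0.04364754]), 'grip_force': 0.0, 'grip_width': 0.09430389409304091}
```

View pics/top0.png

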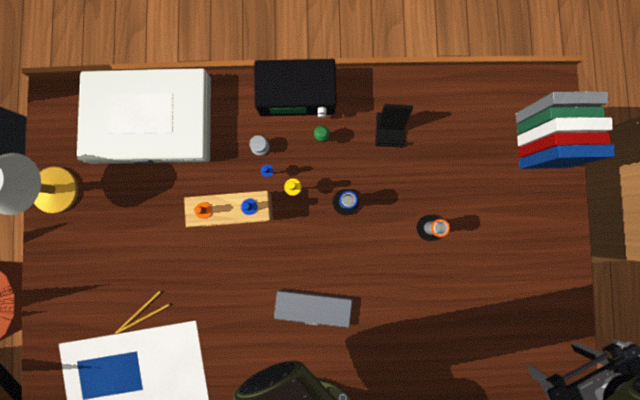

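View pics/scene0.png

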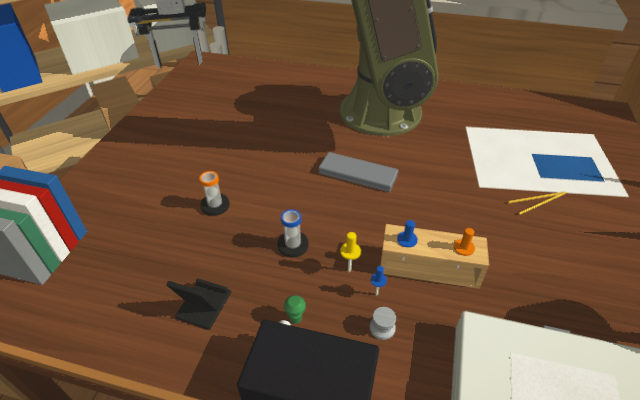

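Top view: the blue-rod candidates are the blue one in the stand (249,206), a smaller blue one standing free (267,170) and a yellow one (292,186). The one in the stand fits because it is larger, not yellow and beside the orange rod (204,210). The blue vial is at (348,200) and the orange vial at (438,228). A crop will confirm this while I measure.

```bash
python3 - <<'E'
from h import *
D={n:np.load(n+".npy",allow_pickle=True).item() for n in("scene","top")}
a=cv2.resize(D["top"]["color"][140:260,170:380],None,fx=3.8,fy=2.9*3.8/2.9,interpolation=cv2.INTER_CUBIC)
a=cv2.resize(D["scene"]["color"][200:310,260:500],None,fx=3.3,fy=3.3,interpolation=cv2.INTER_CUBIC)
b=cv2.resize(D["top"]["color"][155:230,175:375],None,fx=3.3,fy=3.3,interpolation=cv2.INTER_CUBIC)
o=np.zeros((600,800,3),np.uint8);o[:a.shape[0],:a.shape[1]]=a[:,:800];o[a.shape[0]:][:min(b.shape[0],600-a.shape[0]),:b.shape[1]]=b[:600-a.shape[0]]
save({"color":o},"crop.png")
for n,d in D.items():
    print(n,"cam",np.round(ray(d,(320,200))[0],3),"k1",d["k1"])
    h=cv2.cvtColor(d["color"],cv2.COLOR_RGB2HSV)
    for c,lo,hi in(("blue",(105,130,60),(125,255,255)),("or",(5,190,130),(14,255,255))):
        N,L,s,ce=cv2.connectedComponentsWithStats(cv2.inRange(h,lo,hi))
        for i in range(1,N):
            if s[i,4]>25: print(c,s[i],np.round(ce[i],1),np.round(plane(d,ce[i],.085)[:2],3),np.round(plane(d,ce[i],.092)[:2],3))
E
```

```text
scene cam [1.166 0.121 0.746] k1 -0.02812496766058492
blue [   0    4   42   88 2368] [14.9 53.9] [ 0.076 -1.222] [ 0.087 -1.208]
blue [ 532  154   72   27 1366] [566.8 167.1] [0.258 0.47 ] [0.268 0.466]
blue [   0  166   87   74 1440] [ 47.3 192.7] [ 0.63  -0.644] [ 0.636 -0.636]
blue [281 210  20  17 117] [290.9 220.3] [ 0.577 -0.098] [ 0.583 -0.096]
blue [398 220  19  27 331] [407.7 235.2] [0.558 0.136] [0.565 0.136]
blue [371 266  15  21 210] [378.5 277.4] [0.673 0.097] [0.678 0.097]
or [199 179  16   7  42] [206.6 183.2] [ 0.515 -0.314] [ 0.522 -0.31 ]
or [463 228  10  22  99] [467.  239.7] [0.542 0.25 ] [0.548 0.248]
or [455 242  15  13  37] [459.4 249.1] [0.57  0.236] [0.576 0.235]
top cam [ 0.507 -0.024  0.98 ] k1 -0.0370063892967804
blue [ 519  145   96   24 1212] [567.1 153.9] [ 0.668 -0.643] [ 0.667 -0.638]
blue [261 165  12  12 115] [266.5 170.4] [0.644 0.091] [0.643 0.09 ]
blue [339 190  19  19 108] [348.  199.2] [ 0.57  -0.101] [ 0.569 -0.101]
blue [242 199  15  15 181] [248.9 206.3] [0.559 0.134] [0.558 0.133]
blue [  78  352   64   47 2230] [109.5 375.1] [0.172 0.468] [0.174 0.464]
or [194 202  18  17 183] [202.7 210.2] [0.552 0.244] [0.552 0.242]
or [431 219  19  18  87] [440.2 227.5] [ 0.497 -0.319] [ 0.497 -0.316]
```

View pics/crop.png

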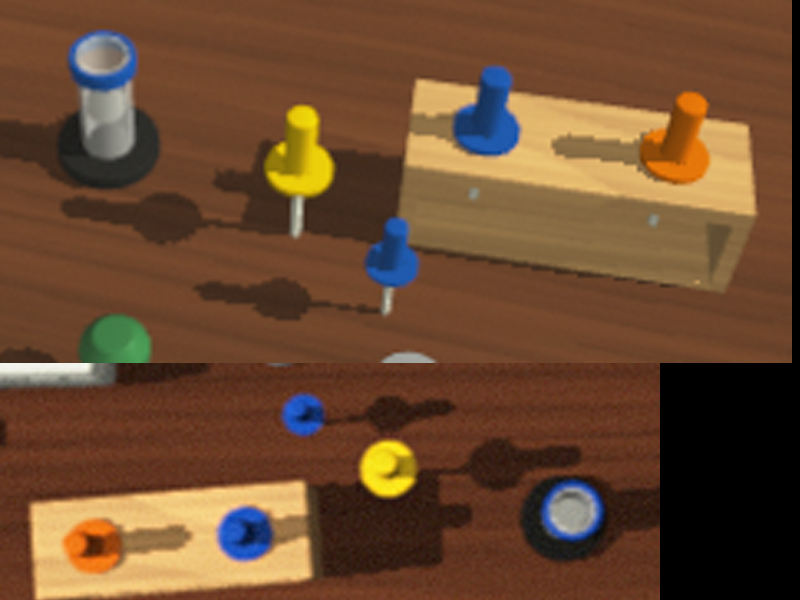

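The crop confirms it: the blue rod in the stand (scene 408,235) is clearly larger than the loose blue one (scene 378,277), and the yellow one is ruled out. I'll compute the targets and move above the rod at the same height.

```bash
python3 -m pendant '[[[1.67,3.18,0],-0.021],[[1.67,3.18,0],-0.021],[[1.67,3.18,0],-0.021],[[1.67,3.18,0],-0.021],[[1.67,3.18,0],-0.021],[[1.67,3.18,0],-0.021],[[1.67,3.18,0],-0.021],[[1.67,3.18,0],-0.021],[[1.67,3.18,0],-0.021],[[1.67,3.18,0],-0.021],[[1.67,3.18,0],-0.021],[[1.67,3.18,0],-0.021],[[1.67,3.18,0],-0.021],[[1.67,3.18,0],-0.021],[[1.67,3.18,0],-0.021],[[1.67,3.18,0],-0.021],[[1.67,3.18,0],-0.021],[[1.67,3.18,0],-0.021],[[1.67,3.18,0],-0.021],[[1.67,3.18,0],-0.021]]' 0.6 30
python3 -m pendant '[[[0,0,0],0],[[0,0,0],0],[[0,0,0],0]]'
python3 - <<'E'
from h import *
D={n:np.load(n+".npy",allow_pickle=True).item() for n in("scene","top")}
print("rod",plane(D["top"],(249,206),.079),"scene",plane(D["scene"],(407,239.5),.079))
print("vial",plane(D["top"],(348,199),.092),"scene",plane(D["scene"],(290.5,218),.092))
d=cam("wrist");save(d,"w1.png");o=ctrl.get_obs();print(o["ee_pos"],o["eef_rot"],o["time_s"],np.round(ray(d,(320,200)),3))
E
```

```text
time_s: 1.77
ee_pos: [0.5595, 0.1361, 0.2051]
eef_rot: [3.141, 0.001, 0.001]
force: [0.6, -0.3, -0.1]
grip_width: 0.0562
grip_force: 0.0
time_s: 2.02
ee_pos: [0.5588, 0.1338, 0.205]
eef_rot: [3.141, 0.001, 0.002]
force: [-0.3, -0.3, -0.3]
grip_width: 0.0565
grip_force: 0.0
rod [0.55992287 0.13522532 0.079     ] scene [0.56464354 0.13639256 0.079     ]
vial [ 0.56982893 -0.10054483  0.092     ] scene [ 0.57701988 -0.0988191   0.092     ]
[0.55880627 0.13333916 0.20530305] [3.14136518e+00 4.64589829e-04 1.37699546e-03] 2.0667 [[ 0.63   0.134  0.385]
 [-0.25   0.005 -0.968]]
```

View pics/w1.png

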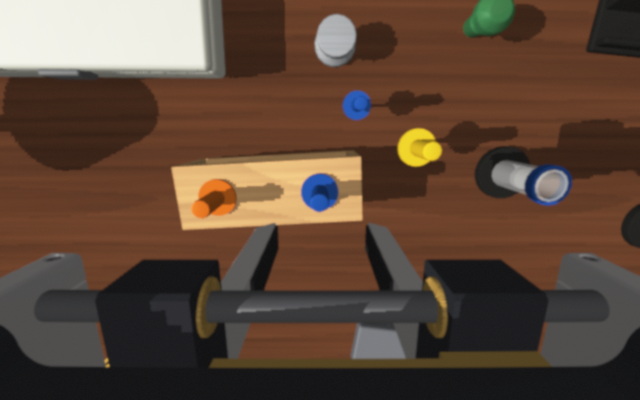

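Wrist view: the blue flange is at (320,191) and the blue vial rim at (549,185), both clear of the fingers. I'll measure both from here.

```bash
python3 - <<'E'
from h import *
d=cam("wrist");h=cv2.cvtColor(d["color"],cv2.COLOR_RGB2HSV)
m=cv2.inRange(h,(105,110,40),(125,255,255))
for x0,y0,x1,y1,z in((295,165,345,218,.079),(515,155,580,215,.092)):
    s=np.zeros_like(m);s[y0:y1,x0:x1]=m[y0:y1,x0:x1]
    p=cv2.findNonZero(s); hl=cv2.convexHull(p); e=cv2.fitEllipse(hl)
    print(cv2.boundingRect(p),e,plane(d,e[0],z))
E
```

```text
(302, 174, 35, 37) ((319.1142883300781, 191.77345275878906), (34.8797721862793, 36.12211608886719), 9.29665756225586) [0.55968216 0.13590121 0.079     ]
(525, 164, 46, 41) ((547.6605224609375, 183.91355895996094), (39.58858871459961, 46.202510833740234), 69.03536224365234) [ 0.57117538 -0.09732858  0.092     ]
```

```bash
python3 -m pendant '[[[0.1,0.2,-2],0],[[0,0,-2],0],[[0,0,-2],0],[[0,0,-2],0],[[0,0,-2],0],[[0,0,-1],0],[[0,0,-1],0],[[0,0,0],0],[[0,0,0],0]]'
python3 -m pendant '[[[0,0,0],0],[[0,0,0],0],[[0,0,0],0],[[0,0,0],0],[[0,0,0],0],[[0,0,0],0]]' 0 40
```

```text
time_s: 2.87
ee_pos: [0.5604, 0.1359, 0.086]
eef_rot: [-3.142, -0.0, 0.001]
force: [-0.3, 0.6, -0.1]
grip_width: 0.0566
grip_force: 0.0
time_s: 3.37
ee_pos: [0.5602, 0.1363, 0.0856]
eef_rot: [-3.142, -0.0, 0.002]
force: [-0.0, -0.0, -0.5]
grip_width: 0.0199
grip_force: 0.0
```

```bash
python3 -m pendant '[[[0,0,0],0],[[0,0,0],0],[[0,0,0],0],[[0,0,0],0],[[0,0,1],0],[[0,0,2],0],[[0,0,2],0],[[0,0,2],0],[[0,0,2],0],[[0,0,2],0],[[0,0,1.5],0],[[0,0,0],0],[[0,0,0],0]]'
python3 - <<'E'
from h import *
d=cam("wrist");save(d,"w2.png")
d=cam("scene");save(d,"s2.png")
E
```

```text
time_s: 4.45
ee_pos: [0.5602, 0.1362, 0.2109]
eef_rot: [-3.141, -0.001, 0.002]
force: [-0.6, -1.0, -0.4]
grip_width: 0.0172
grip_force: 40.0
```

View pics/s2.png

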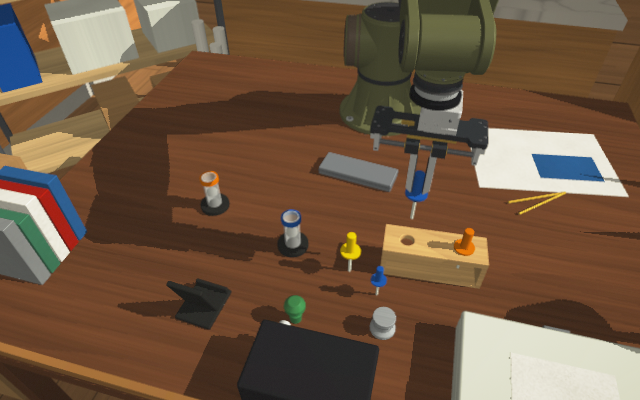

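The rod is out, held upright, with its tip at (412,217); the orange rod still stands. Next I move above the blue vial.

```bash
python3 -m pendant '[[[0.1,-1,0],0],[[0.1,-2,0],0],[[0.1,-2.5,0],0],[[0.1,-2.5,0],0],[[0.1,-2.5,0],0],[[0.1,-2.5,0],0],[[0.1,-2.5,0],0],[[0.1,-2.5,0],0],[[0.1,-2.5,0],0],[[0.1,-2,0],0],[[0.1,-0.9,0],0],[[0,0,0],0],[[0,0,0],0],[[0,0,0],0]]'
python3 - <<'E'
from h import *
o=np.zeros((600,800,3),np.uint8)
for i,(n,s) in enumerate((("scene",(slice(150,270),slice(230,390))),("top",(slice(150,250),slice(280,440))),("wrist",(slice(130,330),slice(220,420))))):
    d=cam(n);np.save(n+"3.npy",d,allow_pickle=True)
    c=d["color"][s];c=cv2.resize(c,None,fx=400/c.shape[1],fy=400/c.shape[1],interpolation=cv2.INTER_CUBIC)[:300]
    y,x=(i//2)*300,(i%2)*400;o[y:y+c.shape[0],x:x+400]=c
save({"color":o},"c3.png")
E
```

```text
time_s: 5.72
ee_pos: [0.5711, -0.0969, 0.2102]
eef_rot: [-3.141, 0.0, 0.003]
force: [0.5, 1.0, -0.2]
grip_width: 0.0174
grip_force: 40.0
```

View pics/c3.png

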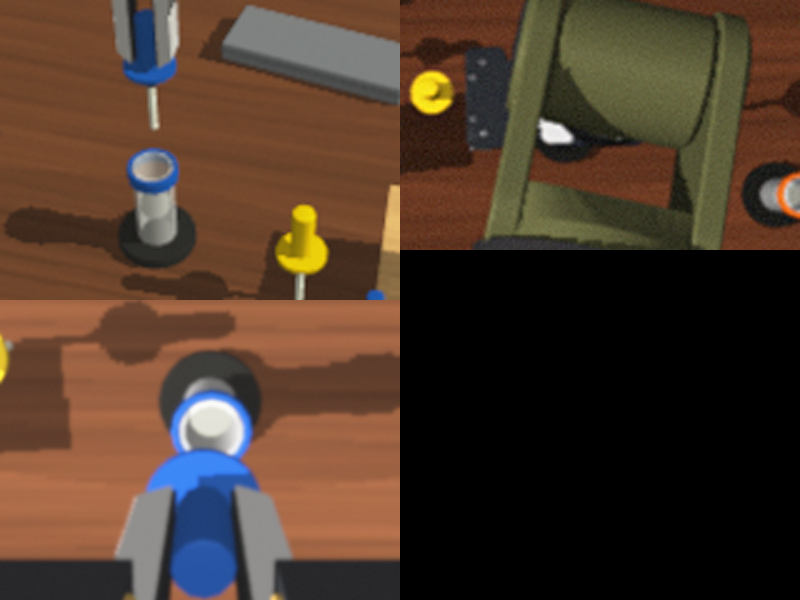

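Scene crop: the tip is just above the mouth. Wrist crop: the rim is at about full-image (325,195) and the flange at column 321, so the vial looks offset toward -y. I'll measure the offset in the wrist and scene views.

```bash
python3 - <<'E'
from h import *
d=np.load("wrist3.npy",allow_pickle=True).item();h=cv2.cvtColor(d["color"],cv2.COLOR_RGB2HSV)
m=cv2.inRange(h,(100,100,40),(128,255,255))
cs,hi=cv2.findContours(m,cv2.RETR_CCOMP,cv2.CHAIN_APPROX_NONE)
for c,q in zip(cs,hi[0]):
    if len(c)>20:
        e=cv2.fitEllipse(c);print("hole" if q[3]>=0 else "out",cv2.boundingRect(c),np.round(e[0],1),np.round(e[1],1),plane(d,e[0],.092))
for y in range(174,256,4):
    r=np.where(m[y,270:380])[0]+270
    if len(r):print(y,r.min(),r.max(),end=" | ")
print()
for u in(300,321,342): print(u,plane(d,(u,222),.204))
d=np.load("scene3.npy",allow_pickle=True).item();h=cv2.cvtColor(d["color"],cv2.COLOR_RGB2HSV)
m=cv2.inRange(h,(100,100,40),(128,255,255));m[:205]=0;m[240:]=0;m[:,:270]=0;m[:,310:]=0
cs,hi=cv2.findContours(m,cv2.RETR_CCOMP,cv2.CHAIN_APPROX_NONE)
for c,q in zip(cs,hi[0]):
    if len(c)>15:
        e=cv2.fitEllipse(c);print("scene",q[3]>=0,cv2.boundingRect(c),np.round(e[0],1),np.round(e[1],1),plane(d,e[0],.092))
# expected tip / plug pixels in scene
T=np.array(d["camera_from_world"])
for P in([.571,-.0975,.138],[.571,-.0975,.200]):
    p=cv2.projectPoints(np.array([P]),cv2.Rodrigues(T[:3,:3])[0],T[:3,3],np.array(d["intrinsics"]),np.array([d["k1"],0,0,0,0.]))[0];print(p.ravel())
E
```

```text
out (294, 175, 55, 104) [322.3 223.3] [ 44.4 108.3] [ 0.53948469 -0.09760981  0.092     ]
hole (308, 178, 35, 31) [325.4 193.3] [28.9 35.2] [ 0.57226181 -0.10077636  0.092     ]
out (124, 103, 40, 28) [145.9 116.3] [25.5 38.5] [0.64932225 0.07578226 0.092     ]
178 315 337 | 182 309 342 | 186 307 344 | 190 305 345 | 194 305 345 | 198 306 345 | 202 307 343 | 206 309 341 | 210 304 339 | 214 299 343 | 218 296 346 | 222 294 347 | 226 307 335 | 230 307 335 | 234 307 335 | 238 307 335 | 242 307 336 | 246 306 336 | 250 306 337 | 254 305 337 | 
300 [ 0.57874584 -0.08242346  0.204     ]
321 [ 0.57878877 -0.09640059  0.204     ]
342 [ 0.57882975 -0.11037537  0.204     ]
scene False (281, 209, 20, 19) [290.7 217.9] [17.5 19.8] [ 0.57680779 -0.09855962  0.092     ]
scene True (282, 210, 18, 14) [290.4 216.3] [13.3 17.5] [ 0.57263154 -0.10048111  0.092     ]
[290.83714043 199.74930926]
[289.12703367 175.82832877]
```

```bash
python3 -m pendant '[[[0.1,-0.4,0],0],[[0,0,-1],0],[[0,0,-1],0],[[0,0,-1],0],[[0,0,-1],0],[[0,0,-1],0],[[0,0,-1],0],[[0,0,0],0],[[0,0,0],0]]'
python3 - <<'E'
from h import *
o=np.zeros((300,800,3),np.uint8)
for i,(n,s) in enumerate((("scene",(slice(170,260),slice(230,350))),("wrist",(slice(150,270),slice(240,400))))):
    d=cam(n);np.save(n+"4.npy",d,allow_pickle=True)
    c=d["color"][s];o[:,i*400:i*400+400]=cv2.resize(c,(400,300),interpolation=cv2.INTER_CUBIC)
    h=cv2.cvtColor(d["color"],cv2.COLOR_RGB2HSV);m=cv2.inRange(h,(100,100,40),(128,255,255))
    if n=="wrist":
        for y in range(170,256,4):
            r=np.where(m[y,270:380])[0]+270
            if len(r):print(y,r.min(),r.max(),end=" | ")
save({"color":o},"c4.png")
E
```

```text
time_s: 6.62
ee_pos: [0.572, -0.1017, 0.1499]
eef_rot: [-3.141, 0.001, 0.002]
force: [-0.1, -0.6, -0.1]
grip_width: 0.0176
grip_force: 40.0
190 310 331 | 194 302 338 | 198 300 341 | 202 297 343 | 206 296 344 | 210 297 344 | 214 296 344 | 218 296 346 | 222 294 348 | 226 307 335 | 230 307 335 | 234 307 335 | 238 307 335 | 242 307 336 | 246 306 336 | 250 306 337 | 254 305 337 |
```

View pics/c4.png

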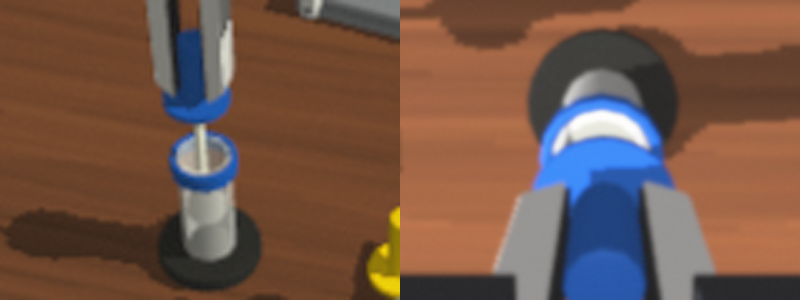

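Aligned: in the wrist view the rim centre is at column 320 and the flange at 321, and the tip is inside the mouth. I'll push on while watching the force.

```bash
python3 -m pendant '[[[0,0,-0.6],0],[[0,0,-0.6],0],[[0,0,-0.6],0],[[0,0,-0.6],0],[[0,0,-0.3],0],[[0,0,-0.3],0],[[0,0,-0.3],0],[[0,0,-0.3],0],[[0,0,0],0]]' - 60
```

```text
time_s: 7.47
ee_pos: [0.572, -0.1018, 0.114]
eef_rot: [-3.142, 0.0, 0.002]
force: [-0.2, -0.2, -0.5]
grip_width: 0.0172
grip_force: 60.0
```

```bash
python3 -m pendant '[[[0,0,-0.2],0],[[0,0,-0.2],0],[[0,0,-0.2],0]]'; python3 - <<'E'
from h import *
o=np.zeros((300,800,3),np.uint8)
for i,(n,s) in enumerate((("scene",(slice(170,260),slice(230,350))),("wrist",(slice(150,270),slice(240,400))))):
    d=cam(n);o[:,i*400:i*400+400]=cv2.resize(d["color"][s],(400,300),interpolation=cv2.INTER_CUBIC)
save({"color":o},"c5.png")
E
```

```text
time_s: 7.72
ee_pos: [0.5723, -0.1018, 0.1085]
eef_rot: [3.142, -0.001, 0.002]
force: [-1.9, 0.5, 4.6]
grip_width: 0.0173
grip_force: 60.0
```

View pics/c5.png

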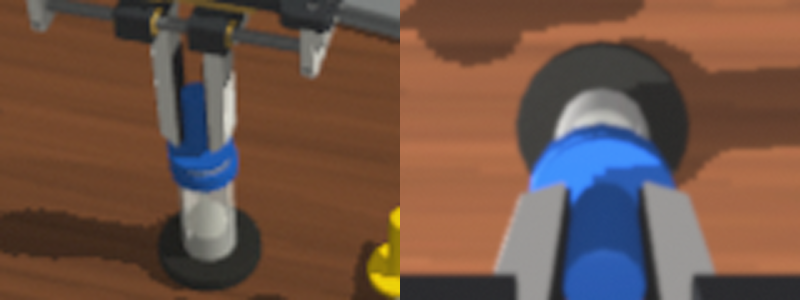

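The flange is just above the collar, the plug is in the bore and the capsule is moving under 4.6 N. I'll go on to the stop.

```bash
python3 -m pendant '[[[-0.04,0,-0.2],0],[[0,0,-0.2],0],[[0,0,-0.1],0],[[0,0,0],0]]'; python3 -m pendant '[[[0,0,-0.1],0],[[0,0,0],0]]'
```

```text
time_s: 8.15
ee_pos: [0.5716, -0.1016, 0.1034]
eef_rot: [-3.141, 0.0, 0.002]
force: [-3.2, 1.4, 4.9]
grip_width: 0.0172
grip_force: 60.0
time_s: 8.32
ee_pos: [0.5716, -0.1016, 0.1025]
eef_rot: [-3.141, 0.0, 0.002]
force: [-3.8, 2.5, 5.4]
grip_width: 0.0169
grip_force: 60.0
```

```bash
python3 -m pendant '[[[-0.05,0.03,-0.1],0],[[0,0,0],0]]'; python3 -m pendant '[[[0,0,-0.07],0],[[0,0,0],0]]'
```

```text
time_s: 8.48
ee_pos: [0.5716, -0.1015, 0.1025]
eef_rot: [3.141, -0.001, 0.002]
force: [-5.0, 1.3, 13.1]
grip_width: 0.0172
grip_force: 60.0
time_s: 8.65
ee_pos: [0.5716, -0.1016, 0.1025]
eef_rot: [3.141, -0.002, 0.002]
force: [-8.5, 2.0, 20.0]
grip_width: 0.0171
grip_force: 60.0
```

A hard stop at TCP 0.1025, as predicted for flush. Now I relax, release, back off and check.

```bash
python3 -m pendant '[[[0,0,0.12],0],[[0,0,0],0]]'; python3 -m pendant '[[[0,0,0],0],[[0,0,0],0],[[0,0,0],0],[[0,0,0],0],[[0,0,0],0],[[0,0,0],0]]' 0.5
python3 -m pendant '[[[0,0,1],0],[[0,0,2],0],[[0,0,2],0],[[0,0,2],0],[[0,0,2],0],[[0,0,1],0],[[0,0,0],0],[[0,0,0],0]]'
python3 - <<'E'
from h import *
o=np.zeros((600,800,3),np.uint8)
for i,(n,s) in enumerate((("scene",(slice(170,260),slice(230,350))),("wrist",(slice(120,270),slice(220,420))))):
    d=cam(n);o[:300,i*400:i*400+400]=cv2.resize(d["color"][s],(400,300),interpolation=cv2.INTER_CUBIC)
    if n=="scene": o[300:,:480]=cv2.resize(d["color"],(480,300))
save({"color":o},"c6.png")
E
```

```text
time_s: 8.82
ee_pos: [0.5714, -0.1015, 0.1025]
eef_rot: [3.141, -0.001, 0.002]
force: [-3.5, 0.8, 10.2]
grip_width: 0.017
grip_force: 60.0
time_s: 9.32
ee_pos: [0.5712, -0.1015, 0.1018]
eef_rot: [-3.142, 0.0, 0.002]
force: [-0.3, -0.6, -0.3]
grip_width: 0.0465
grip_force: 0.0
time_s: 9.98
ee_pos: [0.5712, -0.1015, 0.2018]
eef_rot: [3.142, -0.0, 0.002]
force: [-0.0, -0.8, -0.7]
grip_width: 0.0467
grip_force: 0.0
```

View pics/c6.png

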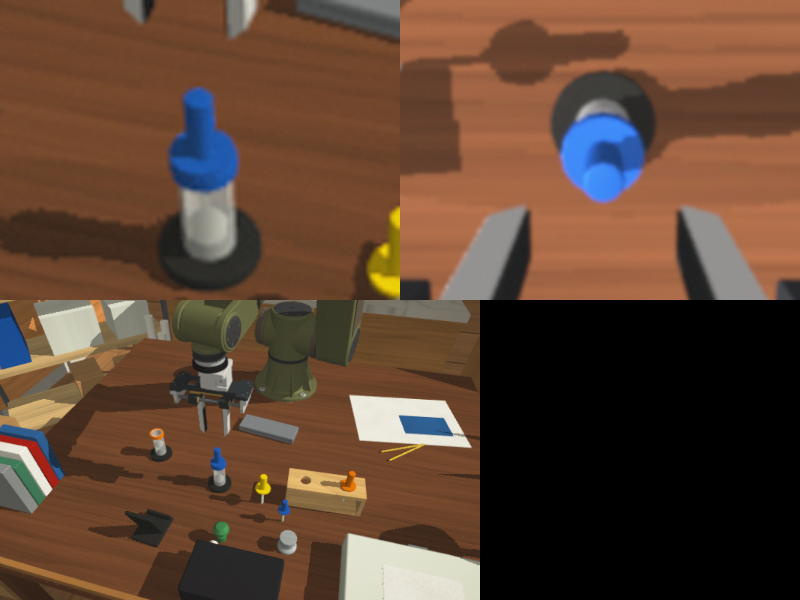

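The blue flange sits flush on the collar (crop 204,160), the rod is upright, the gripper is clear and the orange rod is untouched in the stand.

```bash
python3 -c "
from station import ctrl
print(ctrl.hand_in())"
```

```text
the job is handed in; nothing more can be done
None
```

The blue rod is in the blue-collared vial with its flange flush on the rim, released and upright; the orange rod was left in the stand, and I handed the job in at about 10 s (no verdict was returned).

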